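# Dab, hang up and cover the pot

### The arm

A 6-joint arm with a two-finger parallel gripper is mounted at the origin on the work surface. World frame = base frame: x ahead of the robot, y to its left, z up, the work surface at z = 0. Lengths are in m, angles in degrees, forces in N, time in s.
With the tool pointing down it reaches from about 0.4 to 0.825 m from the base axis. Payload 7 kg.
Tool frame: the origin (TCP) lies between the finger pads; the fingertips stand 22 mm ahead of it and the grasp point (between the pads) lies 3 mm ahead of it; z points along the fingers, y is the line along which they close (so a half turn about z gives the same grasp; the last joint's range is limited). The gripper opens to 88 mm and grips with 3 to 60 N. Pads are 19 mm wide; open, the fingers measure 130 mm over their backs; the gripper's body (78 mm by 193 mm) begins 47 mm behind the grasp point.
Start: joints at [90.59, 20.546, 0.682, 0, -70.136, -16.507], TCP at [0.185, 0.649, 0.249] pointing down, gripper open.
Joint ranges: [-176.03, 176.03], [-82.01, 121.73], [-58.28, 71.71], [-173.87, 95.51], [-174.79, -0.11], [-173.66, 173.66]. Speed limits (degrees/s): [136.94, 136.94, 172.46, 180, 180, 180].

### API

Orientations are given as [roll, pitch, yaw] about the fixed x, y, z axes, in that order (R = Rz(yaw) Ry(pitch) Rx(roll)).
In Python, from plant import ctrl gives the robot as it stands.
- The arm moves only by the tool apply_moves, never from a script. Its argument "targets" is a list of rows, each an object with "travel": the shift along the tool's x, y, z in mm, a list of three; "roll": the turn about the tool's z in degrees; "jaw": the finger opening in mm, from 0 to 87.6. In form: [{"travel": [tx, ty, tz], "roll": roll, "jaw": jaw}, ...]. A call has 1 to 10 rows; each row shifts and turns the commanded pose from where the row before left it, along the tool's axes as they then stand; what a row does not reach is not made up. A row lasts 1/10 s, in which the tool goes at most 50 mm and 8.59 degrees, less where a joint would pass 70% of its speed; a pose out of reach is approached as far as the arm can. A call with a gripper value outside its range is refused whole. The fingers move at their own pace and stop on an object; the grip force is fixed at half the most. Time passes only in rows, so rows that do not move let the fingers close. It gives the time, the measured TCP pose, the force, the opening and the grip force at its end, in the units of the state.
- ctrl.get_obs(): the state, without advancing time (a new reading comes with each control period).
- ctrl.snapshot(name): name is "scene" or "top" or "wrist"; returns the picture (480x640x3 uint8, red, green, blue); there is no depth.
- ctrl.calibration(name): a dict with "K" (3x3 intrinsics, pixels), "extrinsics" (4x4, takes a point from camera to world coordinates); the wrist camera has in their place "hand_eye" (4x4, takes a point from camera to tool coordinates, whose origin is the TCP and whose axes are the flange's). Camera axes: x right, y down, z forward; pixel columns grow to the right and rows downward; lengths in m; the calibration is good to about 2 mm. A picture is of the moment at which its call begins: read the wrist's pose just before it. calibration takes no time and is no camera call.
- ctrl.close_job(): hands the job in; it is judged then, once.
The state is a dict: "clock": time; "joint_pos": joint angles; "qvel": joint speeds; "tau": joint torques, N m; "tool_pos": TCP position; "orientation": TCP orientation; "force": force on the tool from outside, world axes, zero at the start; "moment": the same for the moment, N m; "opening": finger opening in m; "gripper_force": force on a finger pad.
Only numpy, scipy, OpenCV 4.12 (cv2) and the standard library are available. Lean on these libraries where they do the work, as an engineer would, in place of code of your own. Each camera call takes 0.05 s, during which the arm holds its last target. There are 200 camera calls.

### The job

Take the dabber from the red stand, dip its yellow tip into the white-necked pot and gently press the pot's sprung brass floor down until you feel it stop. Then hang the dabber back by its collar in the fork of the red stand, and last of all lay the ceramic coaster flat on the pot so that it covers the mouth completely. Leave the drawer tower, the lamp base and the caliper where they are.

Things in the scene. Friction and masses are not known exactly. Their poses are not given: they have to be found in the camera images.
- dabber_grip (a point): Middle of the dabber's round orange handle (22 mm across, 70 mm long), the place to grip from above, with any yaw. It is 140 mm above the tip and 40 mm above the collar's underside. The dabber is loose, about 80 g (varies), 175 mm long, z from tip to handle; it starts hanging upright in the red stand's fork.
- dabber_tip (a point): Centre of the lower end of the dabber's yellow tip (13 mm across, 24 mm long); above it runs a steel shaft 8 mm across up to the collar.
- dabber_collar (a point): Centre of the underside of the dabber's black collar (disc 32 mm across, 5 mm thick), 100 mm above the tip, with the shaft below it and the handle directly above it.
- dabber: The dabber as a whole; origin at the lower end of the tip, z towards the handle.
- stand_hang (a point): Where the centre of the collar's underside belongs: on top of the red stand's fork, 120 mm up. The fork's slot is 16 mm wide, along the stand's x, open to its -x side, its closed end 12 mm in +x from here. The prongs (14 mm wide, 10 thick) end 27 mm in -x from here in lips 5 mm high: raise the collar 6 mm or more to pass them; 50 mm out to -x it is clear of the stand.
- stand: The red plastic stand, fixed to the bench, base 85 mm (x) by 80 mm (y), 10 mm thick; origin under the base's centre; yaw varies. A column at its back (+x) rises no higher than the fork. The fork opens to -x. stand_hang is at x = -18, y = 0, z = 120 mm in its frame.
- pot: The pot, fixed to the bench, round, 85 mm high: a blue body 72 mm across up to 34 mm, tapering to a white neck 52 mm across whose mouth is 42 mm across. Origin at the centre of its underside, z up.
- pot_rim (a point): Centre of the pot's mouth, level with the rim, 85 mm above the bench. The brass floor lies 28 mm below it when up.
- floorplate (a joint): Travel of the pot's sprung brass floor (a disc 37 mm across), m: 0 up, 0.010 fully down on its stop. It starts to move at about 2 N and reaches the stop at about 6 N; beyond that it is rigid. It springs back by itself.
- coaster_center (a point): Centre of the loose round ceramic coaster, white with a blue top, 64 mm across and 10 mm thick, about 75 g, lying flat on the bench; this point is half-way up. z up.
- tower_mid (a point): Middle of the tower of translucent drawers, a loose upright block 120 mm (x) by 90 mm (y) by 240 mm high; this point is half-way up. Bystander.
- lamp: The loose chrome lamp base: a disc 110 mm across and 20 mm high with an upright stem 14 mm across at its centre, and a 24 mm knuckle on top reaching 250 mm. Origin at the centre of its underside. Bystander.
- caliper: The loose steel caliper lying flat on the bench, 170 mm long along its y axis, about 50 mm wide at the jaws, up to 9 mm high; origin under the middle of the beam. Bystander.
Not all that is in view belongs to the job. Of the things shaped like the part that bears coaster_center, the white one is meant. What is shaped like the dabber but green is not meant.

How it is judged (in metres and radians):
On the way, in this order (a step that is already met when the one before it is completed fails the run):
1. the dabber is taken out of the stand (horizontal distance between dabber_collar and stand_hang above 0.06 m), for 0.1 s.
2. the tip is in the pot and presses the floor down to its stop (at least 8.5 of its 10 mm) (value of joint floorplate above 0.0085 m and horizontal distance between dabber_tip and pot_rim below 0.021 m and z of dabber_tip in the frame of pot_rim below -0.033 m and contact force between dabber and pot above 2 N), for 0.1 s.
3. the dabber hangs in the stand again, let go (horizontal distance between dabber_collar and stand_hang below 0.012 m and z of dabber_collar in the frame of stand_hang between -0.004 and 0.004 m and angle between dabber_grip's own z axis and vertical below 0.12 rad and contact force between dabber and the fingers below 0.1 N), for 0.2 s.
At the end, for the whole second after the job is handed in: The dabber hangs still and upright (within 0.12 rad) in the stand's fork, its collar resting on the prongs within 12 mm of the hanging point, and the coaster lies flat (within 0.07 rad) on the pot's rim within 10.5 mm of centre, so that the mouth is fully covered (horizontal distance between dabber_collar and stand_hang below 0.012 m and z of dabber_collar in the frame of stand_hang between -0.004 and 0.004 m and angle between dabber_grip's own z axis and vertical below 0.12 rad and linear speed of dabber below 0.03 m/s and horizontal distance between coaster_center and pot_rim below 0.0105 m and z of coaster_center in the frame of pot_rim between 0.002 and 0.008 m and angle between coaster_center's own z axis and vertical below 0.07 rad); the robot touches nothing.
It fails at once if the dabber or the pot is pushed with more than 25 N (contact force between any of dabber, the fingers and pot above 25 N).
It fails at once if the drawer tower is shifted by more than 10 mm (distance of tower_mid from where it was at the start of the episode above 0.01 m).
It fails at once if the lamp base is shifted by more than 10 mm (distance of lamp from where it was at the start of the episode above 0.01 m).
It fails at once if the caliper is shifted by more than 10 mm (distance of caliper from where it was at the start of the episode above 0.01 m).
It also fails if it takes over 72 s, if anything falls off the work surface, if the arm or the gripper's body presses on something with over 40 N, if the wrist force passes 120 N, or if a joint passes its speed limit or range.

## Working session

There is one attempt and no reset: what is moved stays moved. The work goes in short steps, Python scripts to look and compute and a tool call to move; the robot and the scene stay as the last step left them, time stands still between calls to the robot, and variables do not carry over. Pictures are saved under pics/ and viewed, at most 12 in all, crops included, and the job is handed in when it is done.

Besides the shell and the picture viewer there is one more tool, called after "Emit:" in YAML: its name, and indented under it one key for each argument. apply_moves: Moves the arm, as the interface text tells. Its arguments: {"type":"object","properties":{"targets":{"type":"array","items":{"type":"object","properties":{"travel":{"type":"array","items":{"type":"number"}},"roll":{"type":"number"},"jaw":{"type":"number"}}}}},"required":["targets"]}

```bash
mkdir -p pics; ls; python3 - <<'E'
from plant import ctrl
import cv2
o=ctrl.get_obs();print(o['tool_pos'],o['orientation'],o['clock'],o['opening'])
for n in("scene","top"):
    cv2.imwrite(f"pics/{n}0.png",ctrl.snapshot(n)[:,:,::-1]);c=ctrl.calibration(n);print(n,c['K'],c['extrinsics'])
print(ctrl.calibration("wrist"))
E
```

```text
pics
[0.18502984 0.64867413 0.24763676] [ 1.79905232e+02 -7.82971687e-03 -1.59254277e+01] 0.0 0.08762159620881892
scene [[443.04026175   0.         315.95117768]
 [  0.         443.04026175 231.75600872]
 [  0.           0.           1.        ]] [[ 9.85285423e-01  1.22704161e-01 -1.18980354e-01  6.17058986e-01]
 [ 1.70914388e-01 -7.11222277e-01  6.81873261e-01 -5.32607707e-01]
 [-9.52791777e-04 -6.92175239e-01 -7.21728849e-01  6.77814102e-01]
 [ 0.00000000e+00  0.00000000e+00  0.00000000e+00  1.00000000e+00]]
top [[556.64305614   0.         317.66226549]
 [  0.         556.64305614 240.14724749]
 [  0.           0.           1.        ]] [[ 0.00628989 -0.98895963  0.14805163  0.35891286]
 [-0.99992538 -0.00466966  0.01128879 -0.01540253]
 [-0.01047281 -0.14811158 -0.9889152   1.04625945]
 [ 0.          0.          0.          1.        ]]
{'K': array([[381.40848395,   0.        , 312.94383062],
       [  0.        , 381.40848395, 244.51963024],
       [  0.        ,   0.        ,   1.        ]]), 'hand_eye': array([[ 1.45463421e-05, -9.66394548e-01, -2.57063371e-01,
         6.97925759e-02],
       [ 9.99999840e-01, -1.31370355e-04,  5.50455455e-04,
        -1.14198010e-03],
       [-5.65727657e-04, -2.57063338e-01,  9.66394392e-01,
        -1.35880204e-01],
       [ 0.00000000e+00,  0.00000000e+00,  0.00000000e+00,
         1.00000000e+00]])}
```

View pics/scene0.png

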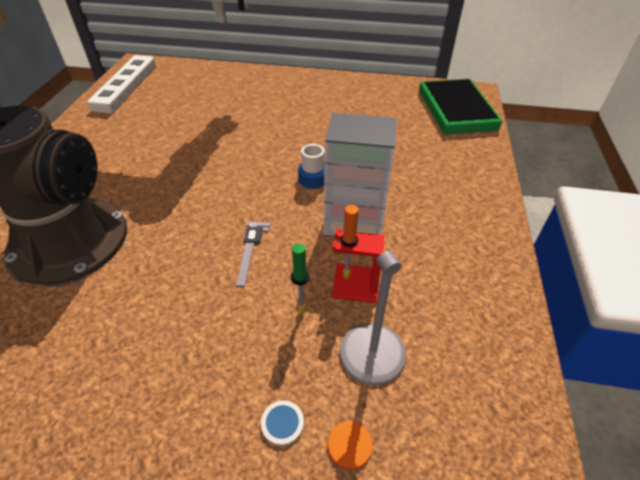

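View pics/top0.png

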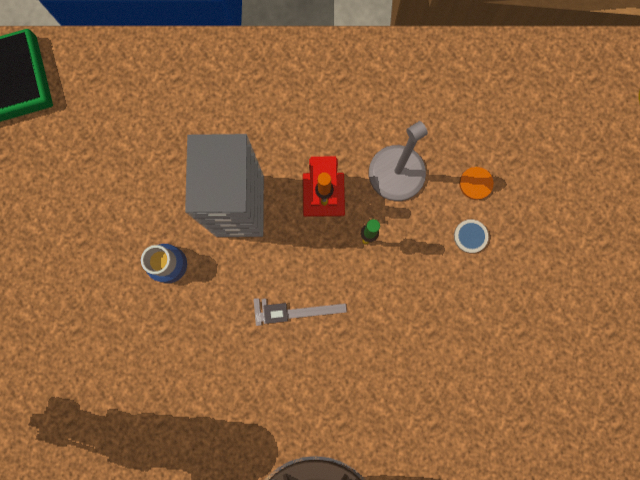

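The scene view shows the dabber in the red stand (350,225), the green look-alike at (300,262), the pot at (312,165), the white/blue coaster at (282,424) and the orange disc at (350,445). In the top view these are the dabber (325,183), green (371,230), pot (157,260), white coaster (471,236), orange disc (477,183), lamp (398,172), tower (220,180) and caliper (300,313).

Dabber candidates are orange (325,183) and green (371,230); orange is meant, because it hangs in the red stand. Coaster candidates are white with a blue top (471,236) and orange (477,183); white is meant. I'll measure next.

```bash
cat > h.py <<'E'
import cv2,numpy as np
from plant import ctrl
def T(n,o=None):
    c=ctrl.calibration(n)
    if n!="wrist": return c['K'],c['extrinsics']
    from scipy.spatial.transform import Rotation as R
    M=np.eye(4);M[:3,:3]=R.from_euler('xyz',o['orientation'],degrees=True).as_matrix();M[:3,3]=o['tool_pos']
    return c['K'],M@c['hand_eye']
def ray(n,uv,o=None):
    K,E=T(n,o);d=E[:3,:3]@np.linalg.inv(K)@[uv[0],uv[1],1];return E[:3,3],d
def onz(n,uv,z,o=None):
    p,d=ray(n,uv,o);return p+d*(z-p[2])/d[2]
def proj(n,P,o=None):
    K,E=T(n,o);q=K@(np.linalg.inv(E)@np.r_[P,1])[:3];return q[:2]/q[2]
def blobs(im,lo,hi,amin=30,roi=None):
    h=cv2.cvtColor(im,cv2.COLOR_RGB2HSV);m=cv2.inRange(h,np.array(lo),np.array(hi))
    if roi: k=np.zeros_like(m);k[roi[1]:roi[3],roi[0]:roi[2]]=1;m*=k
    n,l,s,c=cv2.connectedComponentsWithStats(m)
    return [(c[i].round(1),s[i]) for i in range(1,n) if s[i][4]>=amin],m
E
python3 - <<'E'
from h import *
np.set_printoptions(precision=4,suppress=True)
t=cv2.imread("pics/top0.png")[:,:,::-1].copy();s=cv2.imread("pics/scene0.png")[:,:,::-1].copy()
def show(n,im,lo,hi,roi,zs,name,amin=20):
    for c,st in blobs(im,lo,hi,amin,roi)[0]: print(n,name,c,st,[onz(n,c,z)[:2] for z in zs])
show("top",t,(90,90,60),(125,255,255),(440,210,500,260),[.01],"coaster blue")
show("scene",s,(90,90,60),(125,255,255),(250,390,320,460),[.01],"coaster blue")
show("top",t,(0,0,150),(180,60,255),(130,230,190,290),[.085],"pot white")
show("scene",s,(0,0,150),(180,50,255),(290,135,325,190),[.085],"pot white")
show("top",t,(5,180,140),(16,255,255),(305,165,345,200),[.195],"dab")
show("top",t,(0,200,60),(4,255,255),(295,145,350,220),[0.01,.12],"red")
show("top",t,(45,100,30),(80,255,255),(350,205,390,250),[.195],"green")
show("scene",s,(0,200,60),(4,255,255),(320,220,390,310),[0.01,.12],"red")
show("scene",s,(5,180,140),(16,255,255),(340,200,362,245),[.16],"dab")
for P in [(.645,.18),]: pass
big=np.vstack([np.hstack([cv2.resize(t[145:225,285:395],(400,290),interpolation=2),cv2.resize(t[160:260,430:510],(360,290),interpolation=2)]),
 np.hstack([cv2.resize(s[190:310,280:410],(400,290),interpolation=2),cv2.resize(s[135:195,285:340],(360,290),interpolation=2)])])
cv2.imwrite("pics/crop1.png",big[:,:,::-1])
E
```

```text
top coaster blue [471.6 235.4] [460 224  25  24 472] [array([ 0.5244, -0.2928])]
scene coaster blue [281.8 421.4] [267 406  31  32 772] [array([ 0.5236, -0.2936])]
top pot white [155.  259.2] [141 245  29  29 212] [array([0.4679, 0.2788])]
scene pot white [312.6 151.7] [302 144  22  15 151] [array([0.4694, 0.2713])]
top dab [323.7 178.4] [317 172  15  14 158] [array([ 0.5846, -0.0146])]
top red [323.1 188.2] [ 303  156   42   60 1751] [array([ 0.6144, -0.0133]), array([ 0.5873, -0.0135])]
top green [371.3 227.7] [364 219  16  19 202] [array([ 0.5063, -0.0887])]
scene red [338.9 234.1] [336 230   8   9  48] [array([0.5551, 0.0998]), array([ 0.5653, -0.0044])]
scene red [357.3 273.2] [ 332  233   49   70 1966] [array([0.6039, 0.0034]), array([ 0.606 , -0.0849])]
scene dab [351.2 209.9] [345 205  13  11 107] [array([0.5819, 0.0175])]
```

View pics/crop1.png

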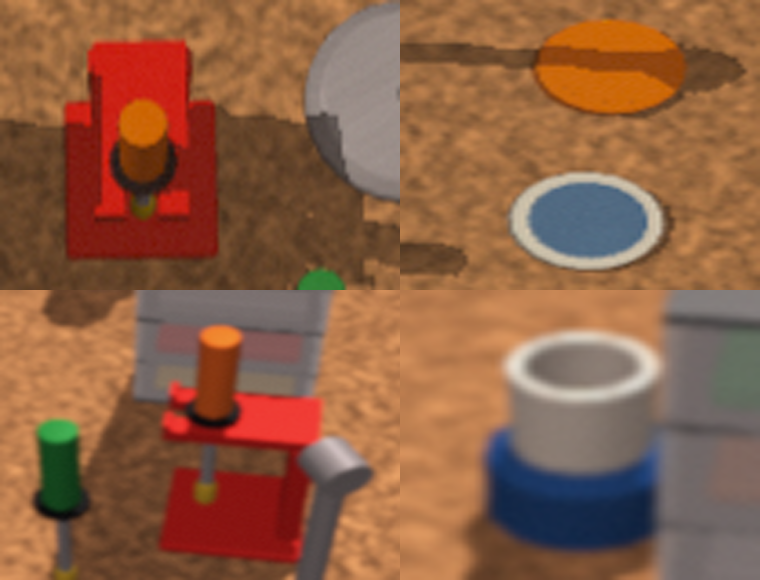

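Confirmed: the orange dabber hangs in the red stand, whose fork opens towards -x, so its yaw is about 0. The white coaster with the blue top is at (471,236) in the top view. Next I locate the obstacles and turn the tool to yaw -90.

```bash
python3 - <<'E'
from h import *
np.set_printoptions(precision=3,suppress=True)
print("disc",onz("top",(477,183),.01)[:2],"lamp",onz("top",(398,175),.02)[:2],"knuckle",onz("top",(417,131),.24)[:2])
print("tower top corners",[onz("top",p,.24)[:2] for p in((190,136),(246,136),(246,212),(188,212))])
print("stand base",[onz("top",p,.01)[:2] for p in((303,216),(345,215))],"column",[onz("top",p,.12)[:2] for p in((310,157),(337,156))])
print("caliper",[onz("top",p,.005)[:2] for p in((257,312),(345,309))])
E
```

```text
disc [ 0.626 -0.307] lamp [ 0.638 -0.155] knuckle [ 0.647 -0.155]
tower top corners [array([0.638, 0.188]), array([0.638, 0.103]), array([0.521, 0.1  ]), array([0.521, 0.186])]
stand base [array([0.56 , 0.025]), array([ 0.562, -0.055])] column [array([0.642, 0.009]), array([ 0.644, -0.037])]
caliper [array([0.379, 0.108]), array([ 0.386, -0.055])]
```

Emit:
apply_moves:
  targets:
    - {"travel":[0,0,-7],"roll":8.23,"jaw":60}
    - {"travel":[0,0,-7],"roll":8.23,"jaw":60}
    - {"travel":[0,0,-7],"roll":8.23,"jaw":60}
    - {"travel":[0,0,-7],"roll":8.23,"jaw":60}
    - {"travel":[0,0,-7],"roll":8.23,"jaw":60}
    - {"travel":[0,0,-7],"roll":8.23,"jaw":60}
    - {"travel":[0,0,-7],"roll":8.23,"jaw":60}
    - {"travel":[0,0,-7],"roll":8.23,"jaw":60}
    - {"travel":[0,0,-7],"roll":8.24,"jaw":60}

```text
clock: 1.0
tool_pos: [0.1851, 0.6489, 0.3113]
orientation: [180.0, -0.1, -90.3]
force: [0.6, -0.8, 0.8]
opening: 0.06
gripper_force: 0.0
```

Emit:
apply_moves:
  targets:
    - {"travel":[37,-28,0],"roll":0,"jaw":60}
    - {"travel":[37,-28,0],"roll":0,"jaw":60}
    - {"travel":[37,-28,0],"roll":0,"jaw":60}
    - {"travel":[37,-28,0],"roll":0,"jaw":60}
    - {"travel":[37,-28,0],"roll":0,"jaw":60}
    - {"travel":[37,-28,0],"roll":0,"jaw":60}
    - {"travel":[37,-28,0],"roll":0,"jaw":60}
    - {"travel":[37,-28,0],"roll":0,"jaw":60}
    - {"travel":[37,-28,0],"roll":0,"jaw":60}
    - {"travel":[37,-28,0],"roll":0,"jaw":60}

```text
clock: 2.0
tool_pos: [0.4658, 0.2774, 0.3115]
orientation: [180.0, 0.0, -90.0]
force: [0.3, 1.0, -0.2]
opening: 0.06
gripper_force: 0.0
```

```bash
python3 - <<'E'
from h import *
import json
o=ctrl.get_obs();im=ctrl.snapshot("wrist");print(o['tool_pos'],o['orientation'])
json.dump({k:list(map(float,o[k])) for k in('tool_pos','orientation')},open("o1.json","w"))
cv2.imwrite("pics/w1.png",im[:,:,::-1]);print(proj("wrist",(.468,.276,.085),o))
E
```

```text
[0.46575717 0.27735205 0.31151878] [ 1.79991530e+02  3.62737972e-03 -8.99816998e+01]
[311.67688047 214.94880268]
```

View pics/w1.png

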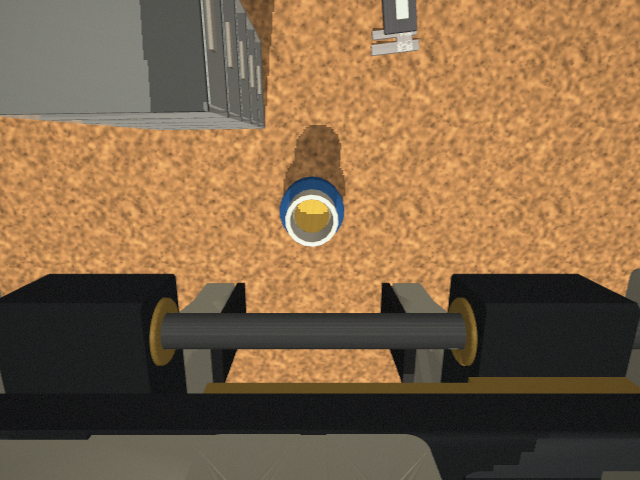

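The wrist view shows the pot ring centred near (312,219), the tower at upper left, and the caliper at (400,30). I measure the ring and move over the dabber.

```bash
python3 - <<'E'
from h import *
import json
o=json.load(open("o1.json"));im=cv2.imread("pics/w1.png")[:,:,::-1].copy()
b,m=blobs(im,(0,0,190),(180,40,255),50,(275,180,350,255))
c=max(cv2.findContours(m,0,2)[0],key=cv2.contourArea);e=cv2.fitEllipse(c);print(e,[onz("wrist",e[0],z,o) for z in(.085,)])
E
```

```text
((311.3228759765625, 220.15780639648438), (50.55171203613281, 51.74277877807617), 88.1061782836914) [array([0.46834487, 0.2811053 , 0.085     ])]
```

Emit:
apply_moves:
  targets:
    - {"travel":[42,-17,0],"roll":0,"jaw":60}
    - {"travel":[42,-17,0],"roll":0,"jaw":60}
    - {"travel":[42,-17,0],"roll":0,"jaw":60}
    - {"travel":[42,-17,0],"roll":0,"jaw":60}
    - {"travel":[42,-17,0],"roll":0,"jaw":60}
    - {"travel":[42,-17,0],"roll":0,"jaw":60}
    - {"travel":[40,-17,0],"roll":0,"jaw":60}
    - {"travel":[0,0,0],"roll":0,"jaw":60}

```text
clock: 2.85
tool_pos: [0.585, -0.017, 0.3105]
orientation: [179.9, -0.1, -90.3]
force: [-0.8, 0.7, 0.1]
opening: 0.0603
gripper_force: 0.0
```

```bash
python3 - <<'E'
from h import *
import json
o=ctrl.get_obs();im=ctrl.snapshot("wrist");print(o['tool_pos'],o['orientation'])
json.dump({k:list(map(float,o[k])) for k in('tool_pos','orientation')},open("o2.json","w"))
cv2.imwrite("pics/w2.png",im[:,:,::-1]);print(proj("wrist",(.585,-.015,.195),o))
b,m=blobs(im,(5,180,120),(18,255,255),50)
for c,s in b: print(c,s,onz("wrist",c,.195,o))
E
```

```text
[ 0.58499745 -0.01698237  0.31053803] [ 1.79902888e+02 -6.58948795e-02 -9.02537575e+01]
[314.18536507 249.44944606]
[314.2 243.8] [ 298  219   33   48 1144] [ 0.58497569 -0.01899726  0.195     ]
```

View pics/w2.png

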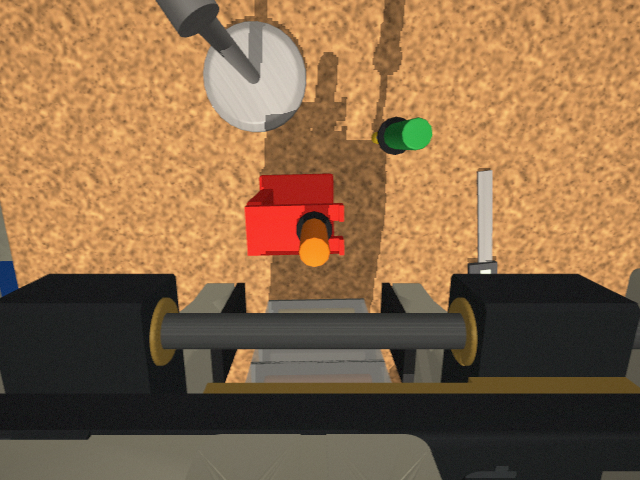

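The orange handle top is at (314,251), giving a position of about (0.585, -0.0145). The fork opens right in the image (-x), the green look-alike is well away at (410,133), and the lamp is at (255,75). I'm descending and gripping.

Emit:
apply_moves:
  targets:
    - {"travel":[-2.5,0,30],"roll":0,"jaw":60}
    - {"travel":[0,0,35],"roll":0,"jaw":60}
    - {"travel":[0,0,35],"roll":0,"jaw":60}
    - {"travel":[0,0,30],"roll":0,"jaw":60}
    - {"travel":[0,0,17],"roll":0,"jaw":60}
    - {"travel":[0,0,0],"roll":0,"jaw":60}
    - {"travel":[0,0,0],"roll":0,"jaw":30}
    - {"travel":[0,0,0],"roll":0,"jaw":15}
    - {"travel":[0,0,0],"roll":0,"jaw":15}
    - {"travel":[0,0,0],"roll":0,"jaw":15}

```text
clock: 3.9
tool_pos: [0.5846, -0.0102, 0.1656]
orientation: [-179.9, 0.0, -90.0]
force: [-0.0, -0.6, 0.2]
opening: 0.0338
gripper_force: 0.0
```

Emit:
apply_moves:
  targets:
    - {"travel":[0,0,0],"roll":0,"jaw":15}
    - {"travel":[0,0,0],"roll":0,"jaw":15}

```text
clock: 4.1
tool_pos: [0.5843, -0.0104, 0.165]
orientation: [-180.0, 0.0, -90.0]
force: [-1.0, 0.5, 2.7]
opening: 0.0219
gripper_force: 30.0
```

Emit:
apply_moves:
  targets:
    - {"travel":[0,0,-6],"roll":0,"jaw":15}
    - {"travel":[0,0,-7],"roll":0,"jaw":15}
    - {"travel":[0,0,0],"roll":0,"jaw":15}
    - {"travel":[0,15,0],"roll":0,"jaw":15}
    - {"travel":[0,25,0],"roll":0,"jaw":15}
    - {"travel":[0,25,0],"roll":0,"jaw":15}
    - {"travel":[0,25,0],"roll":0,"jaw":15}
    - {"travel":[0,26,0],"roll":0,"jaw":15}
    - {"travel":[0,0,0],"roll":0,"jaw":15}
    - {"travel":[0,0,0],"roll":0,"jaw":15}

```text
clock: 5.1
tool_pos: [0.4683, -0.0102, 0.1782]
orientation: [-179.9, 0.0, -90.0]
force: [0.3, -0.1, 0.5]
opening: 0.0213
gripper_force: 30.0
```

Emit:
apply_moves:
  targets:
    - {"travel":[0,0,-25],"roll":0,"jaw":15}
    - {"travel":[0,0,-35],"roll":0,"jaw":15}
    - {"travel":[0,0,-35],"roll":0,"jaw":15}
    - {"travel":[0,0,0],"roll":0,"jaw":15}

```text
clock: 5.5
tool_pos: [0.4715, -0.0099, 0.2775]
orientation: [-179.5, 0.1, -90.0]
force: [-0.3, 0.4, -0.3]
opening: 0.0217
gripper_force: 30.0
```

```bash
python3 - <<'E'
from h import *
o=ctrl.get_obs();print(o['tool_pos'],o['orientation'],o['opening'],o['force'])
im=ctrl.snapshot("scene")
w=ctrl.snapshot("wrist")
a=cv2.resize(im[100:340,220:420],(400,480),interpolation=2)
cv2.imwrite("pics/c3.png",np.hstack([a,cv2.resize(w[150:390,215:415],(400,480))])[:,:,::-1])
E
```

```text
[ 0.47148632 -0.00994745  0.27745468] [-1.79530632e+02  7.74142369e-02 -8.99665516e+01] 0.021685267972887664 [-0.26669227  0.37565624 -0.25725995]
```

View pics/c3.png

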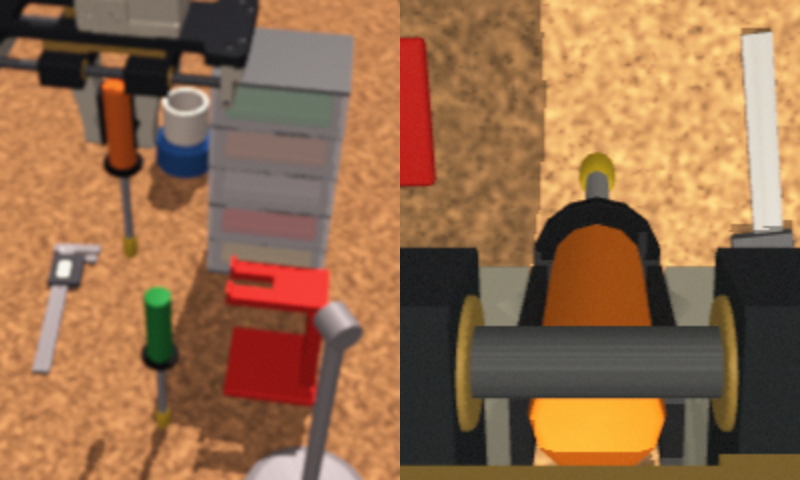

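The dabber is held upright and clear of the stand. The tip is at about (313,236) in the wrist image, so I work out where it is.

```bash
python3 - <<'E'
from h import *
o=ctrl.get_obs();w=ctrl.snapshot("wrist");print(o['tool_pos'],o['orientation'])
b,m=blobs(w,(22,120,60),(32,255,255),30,(290,210,340,260))
for c,s in b: print(c,s,onz("wrist",(c[0],s[1]+0.),.135,o),onz("wrist",c,.145,o))
E
```

```text
[ 0.46907436 -0.01014573  0.27305445] [-1.79909872e+02  4.74279103e-02 -9.00169799e+01]
[313.2 233.9] [305 227  17  18 176] [ 0.47014575 -0.01873939  0.135     ] [ 0.47013546 -0.0159049   0.145     ]
```

Emit:
apply_moves:
  targets:
    - {"travel":[-30,0,0],"roll":0,"jaw":15}
    - {"travel":[-38,1,0],"roll":0,"jaw":15}
    - {"travel":[-38,0,0],"roll":0,"jaw":15}
    - {"travel":[-38,0,0],"roll":0,"jaw":15}
    - {"travel":[-38,0,0],"roll":0,"jaw":15}
    - {"travel":[-38,0,0],"roll":0,"jaw":15}
    - {"travel":[-38,0,0],"roll":0,"jaw":15}
    - {"travel":[-35,1,0],"roll":0,"jaw":15}
    - {"travel":[0,0,0],"roll":0,"jaw":15}
    - {"travel":[0,0,0],"roll":0,"jaw":15}

```text
clock: 6.65
tool_pos: [0.4657, 0.283, 0.2706]
orientation: [179.9, -0.2, -89.9]
force: [0.2, -0.0, -1.1]
opening: 0.0216
gripper_force: 30.0
```

```bash
python3 - <<'E'
from h import *
o=ctrl.get_obs();im=ctrl.snapshot("scene");w=ctrl.snapshot("wrist");print(o['tool_pos'],o['orientation'])
print("scene proj tip", proj("scene",(.468,.28,o['tool_pos'][2]-.145)),proj("scene",(.468,.28,.085)))
cv2.imwrite("pics/c4.png",np.hstack([cv2.resize(im[60:220,240:400],(400,400),interpolation=2),cv2.resize(w[150:350,213:413],(400,400))])[:,:,::-1])
E
```

```text
[0.46565749 0.28296222 0.27057818] [ 1.79861207e+02 -1.51854594e-01 -8.99238867e+01]
scene proj tip [312.5484018  134.05709309] [312.66522327 149.3669877 ]
```

View pics/c4.png

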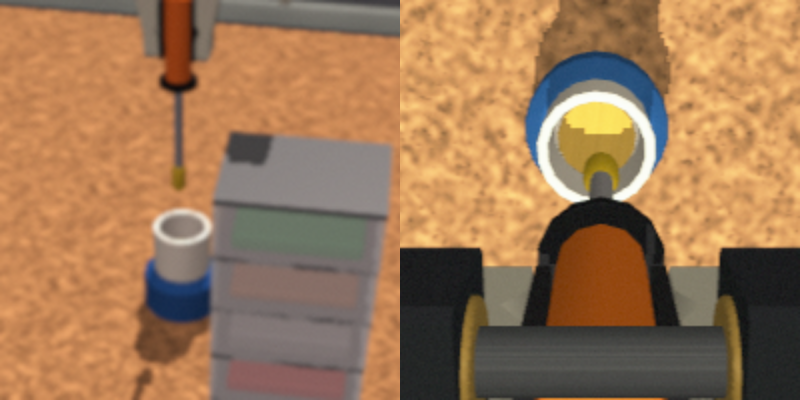

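The tip hangs about over the mouth: in the scene view it is at (311,132) and the rim centre at (313,151). I shift 2 mm in +x and lower it.

Emit:
apply_moves:
  targets:
    - {"travel":[0,-2,10],"roll":0,"jaw":15}
    - {"travel":[0,0,15],"roll":0,"jaw":15}
    - {"travel":[0,0,15],"roll":0,"jaw":15}
    - {"travel":[0,0,13],"roll":0,"jaw":15}
    - {"travel":[0,0,8],"roll":0,"jaw":15}
    - {"travel":[0,0,0],"roll":0,"jaw":15}
    - {"travel":[0,0,0],"roll":0,"jaw":15}

```text
clock: 7.45
tool_pos: [0.4684, 0.2826, 0.2118]
orientation: [-180.0, 0.0, -90.0]
force: [0.2, 0.5, 0.1]
opening: 0.0216
gripper_force: 30.0
```

Emit:
apply_moves:
  targets:
    - {"travel":[0,0,3],"roll":0,"jaw":15}
    - {"travel":[0,0,3],"roll":0,"jaw":15}
    - {"travel":[0,0,3],"roll":0,"jaw":15}
    - {"travel":[0,0,0],"roll":0,"jaw":15}
    - {"travel":[0,0,0],"roll":0,"jaw":15}

```text
clock: 7.95
tool_pos: [0.4681, 0.2826, 0.2025]
orientation: [180.0, -0.0, -90.0]
force: [0.1, 0.1, 0.1]
opening: 0.0213
gripper_force: 30.0
```

Emit:
apply_moves:
  targets:
    - {"travel":[0,0,2],"roll":0,"jaw":15}
    - {"travel":[0,0,2],"roll":0,"jaw":15}
    - {"travel":[0,0,0],"roll":0,"jaw":15}

```text
clock: 8.25
tool_pos: [0.4683, 0.2828, 0.1987]
orientation: [-180.0, 0.0, -90.0]
force: [-0.7, 0.4, 2.2]
opening: 0.0213
gripper_force: 30.0
```

Emit:
apply_moves:
  targets:
    - {"travel":[0,0,1.5],"roll":0,"jaw":15}
    - {"travel":[0,0,1.5],"roll":0,"jaw":15}
    - {"travel":[0,0,0],"roll":0,"jaw":15}

```text
clock: 8.55
tool_pos: [0.4683, 0.2827, 0.1956]
orientation: [-180.0, 0.0, -90.0]
force: [-0.7, 0.0, 3.4]
opening: 0.0218
gripper_force: 30.0
```

Emit:
apply_moves:
  targets:
    - {"travel":[0,0,1.5],"roll":0,"jaw":15}
    - {"travel":[0,0,1.5],"roll":0,"jaw":15}
    - {"travel":[0,0,1],"roll":0,"jaw":15}
    - {"travel":[0,0,0],"roll":0,"jaw":15}

```text
clock: 8.95
tool_pos: [0.4684, 0.2828, 0.1919]
orientation: [-180.0, 0.0, -90.0]
force: [-0.1, 0.5, 5.9]
opening: 0.0219
gripper_force: 30.0
```

Emit:
apply_moves:
  targets:
    - {"travel":[0,0,1],"roll":0,"jaw":15}
    - {"travel":[0,0,0],"roll":0,"jaw":15}

```text
clock: 9.15
tool_pos: [0.4686, 0.2829, 0.1917]
orientation: [-179.9, 0.0, -90.0]
force: [-2.4, -0.2, 12.2]
opening: 0.0212
gripper_force: 30.0
```

Emit:
apply_moves:
  targets:
    - {"travel":[0,0,1],"roll":0,"jaw":15}
    - {"travel":[0,0,0],"roll":0,"jaw":15}

```text
clock: 9.35
tool_pos: [0.4688, 0.2831, 0.1916]
orientation: [-179.9, 0.1, -90.0]
force: [-4.2, -0.3, 17.7]
opening: 0.0219
gripper_force: 30.0
```

The floor is on its stop: the force rose from 6 to 12 to 17.7 N with no further travel. I lift out and go back.

Emit:
apply_moves:
  targets:
    - {"travel":[0,0,-4],"roll":0,"jaw":15}
    - {"travel":[0,0,-10],"roll":0,"jaw":15}
    - {"travel":[0,0,-20],"roll":0,"jaw":15}
    - {"travel":[0,0,-30],"roll":0,"jaw":15}
    - {"travel":[0,0,-20],"roll":0,"jaw":15}
    - {"travel":[0,0,0],"roll":0,"jaw":15}
    - {"travel":[20,0,0],"roll":0,"jaw":15}
    - {"travel":[33,0,0],"roll":0,"jaw":15}
    - {"travel":[40,0,0],"roll":0,"jaw":15}
    - {"travel":[40,0,0],"roll":0,"jaw":15}

```text
clock: 10.35
tool_pos: [0.4669, 0.1475, 0.2721]
orientation: [179.8, -0.1, -90.0]
force: [1.8, 0.1, 0.0]
opening: 0.0215
gripper_force: 30.0
```

Emit:
apply_moves:
  targets:
    - {"travel":[40,0,0],"roll":0,"jaw":15}
    - {"travel":[40,0,0],"roll":0,"jaw":15}
    - {"travel":[40,0,0],"roll":0,"jaw":15}
    - {"travel":[30,0,0],"roll":0,"jaw":15}
    - {"travel":[10,0,0],"roll":0,"jaw":15}
    - {"travel":[0,0,0],"roll":0,"jaw":15}
    - {"travel":[0,0,0],"roll":0,"jaw":15}

```text
clock: 11.05
tool_pos: [0.4677, -0.0104, 0.2729]
orientation: [179.9, -0.0, -90.0]
force: [0.3, 1.0, -1.2]
opening: 0.0218
gripper_force: 30.0
```

```bash
python3 - <<'E'
from h import *
o=ctrl.get_obs();w=ctrl.snapshot("wrist");print(o['tool_pos'],o['orientation'])
b,m=blobs(w,(22,120,60),(32,255,255),30,(290,210,340,260))
for c,s in b: print(c,s,onz("wrist",c,.145,o))
E
```

```text
[ 0.46770513 -0.01044142  0.27290928] [ 1.79932171e+02 -4.12838802e-03 -9.00439282e+01]
[313.1 234.1] [305 227  17  18 175] [ 0.4684822  -0.01620398  0.145     ]
```

The tip has not shifted in the grip. I lower to 0.179 and slide into the fork.

Emit:
apply_moves:
  targets:
    - {"travel":[0,0,30],"roll":0,"jaw":15}
    - {"travel":[0,0,34],"roll":0,"jaw":15}
    - {"travel":[0,0,25],"roll":0,"jaw":15}
    - {"travel":[0,0,5],"roll":0,"jaw":15}
    - {"travel":[0,0,0],"roll":0,"jaw":15}
    - {"travel":[0,-20,0],"roll":0,"jaw":15}
    - {"travel":[0,-20,0],"roll":0,"jaw":15}
    - {"travel":[0,-15,0],"roll":0,"jaw":15}
    - {"travel":[0,0,0],"roll":0,"jaw":15}
    - {"travel":[0,0,0],"roll":0,"jaw":15}

```text
clock: 12.1
tool_pos: [0.5236, -0.01, 0.1805]
orientation: [-179.9, 0.0, -90.0]
force: [0.6, -0.9, -0.7]
opening: 0.0211
gripper_force: 30.0
```

Emit:
apply_moves:
  targets:
    - {"travel":[0,-10,0],"roll":0,"jaw":15}
    - {"travel":[0,-10,0],"roll":0,"jaw":15}
    - {"travel":[0,-10,0],"roll":0,"jaw":15}
    - {"travel":[0,-10,0],"roll":0,"jaw":15}
    - {"travel":[0,-10,0],"roll":0,"jaw":15}
    - {"travel":[0,-8,0],"roll":0,"jaw":15}
    - {"travel":[0,-2,0],"roll":0,"jaw":15}
    - {"travel":[0,0,0],"roll":0,"jaw":15}
    - {"travel":[0,0,0],"roll":0,"jaw":15}

```text
clock: 13.0
tool_pos: [0.5828, -0.0105, 0.1794]
orientation: [180.0, -0.0, -90.0]
force: [0.2, -0.2, -0.8]
opening: 0.0215
gripper_force: 30.0
```

Emit:
apply_moves:
  targets:
    - {"travel":[0,-1,5],"roll":0,"jaw":15}
    - {"travel":[0,0,5],"roll":0,"jaw":15}
    - {"travel":[0,0,3],"roll":0,"jaw":15}
    - {"travel":[0,0,0],"roll":0,"jaw":15}
    - {"travel":[0,0,0],"roll":0,"jaw":15}

```text
clock: 13.5
tool_pos: [0.5841, -0.0104, 0.1665]
orientation: [180.0, -0.0, -90.0]
force: [0.6, 0.6, 0.2]
opening: 0.0214
gripper_force: 30.0
```

Emit:
apply_moves:
  targets:
    - {"travel":[0,0,1.2],"roll":0,"jaw":15}
    - {"travel":[0,0,0.8],"roll":0,"jaw":15}
    - {"travel":[0,0,0],"roll":0,"jaw":15}

```text
clock: 13.8
tool_pos: [0.5843, -0.0103, 0.165]
orientation: [-180.0, 0.0, -90.0]
force: [-1.4, 0.5, 3.2]
opening: 0.0218
gripper_force: 30.0
```

Emit:
apply_moves:
  targets:
    - {"travel":[0,0,0],"roll":0,"jaw":28}
    - {"travel":[0,0,0],"roll":0,"jaw":40}
    - {"travel":[0,0,0],"roll":0,"jaw":60}
    - {"travel":[0,0,0],"roll":0,"jaw":60}
    - {"travel":[0,0,0],"roll":0,"jaw":60}
    - {"travel":[0,0,0],"roll":0,"jaw":60}

```text
clock: 14.4
tool_pos: [0.5842, -0.0104, 0.1645]
orientation: [180.0, -0.0, -90.0]
force: [-0.3, 0.1, -0.2]
opening: 0.0584
gripper_force: 0.0
```

Emit:
apply_moves:
  targets:
    - {"travel":[0,0,-10],"roll":0,"jaw":60}
    - {"travel":[0,0,-25],"roll":0,"jaw":60}
    - {"travel":[0,0,-40],"roll":0,"jaw":60}
    - {"travel":[0,0,-40],"roll":0,"jaw":60}
    - {"travel":[0,0,-40],"roll":0,"jaw":60}
    - {"travel":[0,0,0],"roll":0,"jaw":60}

```text
clock: 15.0
tool_pos: [0.5866, -0.0105, 0.327]
orientation: [-179.4, 0.1, -90.0]
force: [0.5, -1.0, -0.8]
opening: 0.0602
gripper_force: 0.0
```

```bash
python3 - <<'E'
from h import *
o=ctrl.get_obs();im=ctrl.snapshot("scene");w=ctrl.snapshot("wrist");print(o['tool_pos'],o['orientation'])
b,m=blobs(w,(5,180,120),(18,255,255),50)
for c,s in b: print(c,s,onz("wrist",c,.195,o))
cv2.imwrite("pics/c5.png",np.hstack([cv2.resize(im[190:330,300:440],(400,400),interpolation=2),cv2.resize(w[150:350,213:413],(400,400))])[:,:,::-1])
E
```

```text
[ 0.58656561 -0.01052271  0.32703537] [-1.79378009e+02  5.78294060e-02 -8.99659416e+01]
[316.3 231. ] [ 301  208   39   44 1009] [ 0.58662986 -0.01746326  0.195     ]
```

View pics/c5.png

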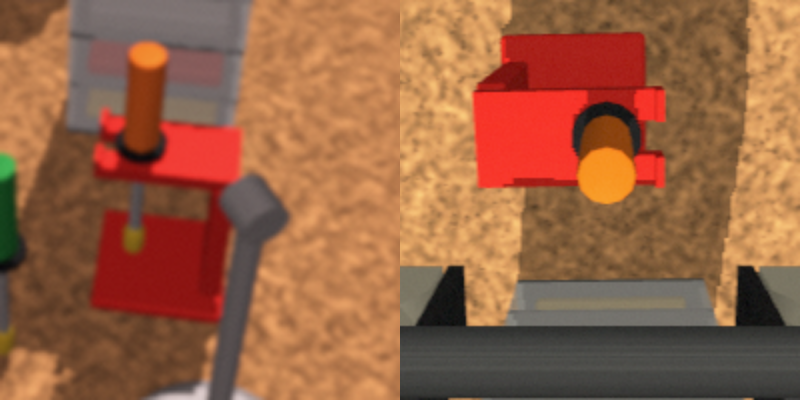

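The dabber hangs in the fork again, collar on the prongs and upright. Next I go to the coaster, turning to yaw -60 so a finger misses the orange disc.

Emit:
apply_moves:
  targets:
    - {"travel":[30,6,0],"roll":0,"jaw":87}
    - {"travel":[40,9,0],"roll":0,"jaw":87}
    - {"travel":[42,9,0],"roll":0,"jaw":87}
    - {"travel":[42,9,0],"roll":0,"jaw":87}
    - {"travel":[42,9,0],"roll":0,"jaw":87}
    - {"travel":[42,9,0],"roll":0,"jaw":87}
    - {"travel":[42,9,0],"roll":0,"jaw":87}
    - {"travel":[0,0,30],"roll":-7.5,"jaw":87}
    - {"travel":[0,0,40],"roll":-7.5,"jaw":87}
    - {"travel":[0,0,40],"roll":-7.5,"jaw":87}

```text
clock: 16.1
tool_pos: [0.5233, -0.2908, 0.2077]
orientation: [180.0, 0.0, -67.3]
force: [0.7, -0.3, -1.0]
opening: 0.087
gripper_force: 0.0
```

Emit:
apply_moves:
  targets:
    - {"travel":[0,0,20],"roll":-7.5,"jaw":87}
    - {"travel":[0,0,0],"roll":0,"jaw":87}
    - {"travel":[0,0,0],"roll":0,"jaw":87}

```text
clock: 16.4
tool_pos: [0.5241, -0.2905, 0.1895]
orientation: [179.9, 0.0, -60.2]
force: [1.1, -0.8, 0.4]
opening: 0.0868
gripper_force: 0.0
```

```bash
python3 - <<'E'
from h import *
o=ctrl.get_obs();w=ctrl.snapshot("wrist");print(o['tool_pos'],o['orientation'])
b,m=blobs(w,(95,90,60),(125,255,255),100)
K,E=T("wrist",o)
from scipy.spatial.transform import Rotation as R
for c,s in b:
    p=onz("wrist",c,.01,o);print(c,s,p,"tool mm",1e3*R.from_euler('xyz',o['orientation'],degrees=True).inv().apply(p-o['tool_pos']))
cv2.imwrite("pics/w6.png",w[:,:,::-1])
E
```

```text
[ 0.52409856 -0.29053265  0.18953912] [ 1.79926164e+02  2.75155839e-02 -6.02000773e+01]
[313.6 226.5] [ 285  198   58   57 2566] [ 0.52483941 -0.29087219  0.01      ] tool mm [  0.74904776  -0.70551197 179.53802105]
```

View pics/w6.png

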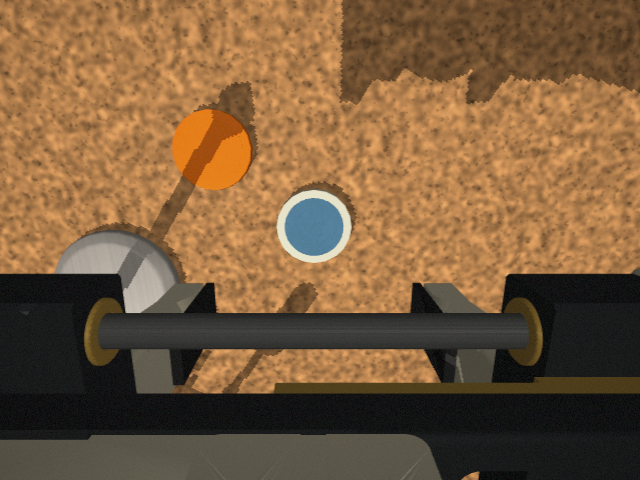

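The white coaster with the blue top is at (314,226), under the tool; the orange disc at (213,148) and the lamp base at (118,270) are clear of the fingers. I'm descending.

Emit:
apply_moves:
  targets:
    - {"travel":[1.5,-0.5,30],"roll":0,"jaw":87}
    - {"travel":[0,0,35],"roll":0,"jaw":87}
    - {"travel":[0,0,35],"roll":0,"jaw":87}
    - {"travel":[0,0,30],"roll":0,"jaw":87}
    - {"travel":[0,0,20],"roll":0,"jaw":87}
    - {"travel":[0,0,8],"roll":0,"jaw":87}
    - {"travel":[0,0,0],"roll":0,"jaw":87}
    - {"travel":[0,0,0],"roll":0,"jaw":87}

```text
clock: 17.25
tool_pos: [0.5266, -0.2918, 0.0332]
orientation: [-179.9, -0.1, -60.0]
force: [-0.5, 0.0, 0.5]
opening: 0.087
gripper_force: 0.0
```

Emit:
apply_moves:
  targets:
    - {"travel":[0,0,4],"roll":0,"jaw":87}
    - {"travel":[0,0,3],"roll":0,"jaw":87}
    - {"travel":[0,0,0],"roll":0,"jaw":75}
    - {"travel":[0,0,0],"roll":0,"jaw":65}
    - {"travel":[0,0,0],"roll":0,"jaw":57}
    - {"travel":[0,0,0],"roll":0,"jaw":57}
    - {"travel":[0,0,0],"roll":0,"jaw":57}

```text
clock: 17.95
tool_pos: [0.5254, -0.2915, 0.0247]
orientation: [180.0, -0.0, -60.0]
force: [0.1, 0.2, 1.7]
opening: 0.063
gripper_force: 30.0
```

Emit:
apply_moves:
  targets:
    - {"travel":[0,0,-10],"roll":0,"jaw":57}
    - {"travel":[0,0,-25],"roll":0,"jaw":57}
    - {"travel":[0,0,-35],"roll":0,"jaw":57}
    - {"travel":[0,0,-40],"roll":0,"jaw":57}
    - {"travel":[0,0,-40],"roll":0,"jaw":57}
    - {"travel":[0,0,-40],"roll":6,"jaw":57}
    - {"travel":[0,0,-40],"roll":6,"jaw":57}
    - {"travel":[0,0,-40],"roll":6,"jaw":57}
    - {"travel":[0,0,-30],"roll":6,"jaw":57}
    - {"travel":[0,0,0],"roll":6,"jaw":57}

```text
clock: 18.95
tool_pos: [0.5267, -0.2923, 0.3309]
orientation: [-179.5, -0.2, -90.2]
force: [0.1, -0.3, -0.6]
opening: 0.0631
gripper_force: 30.0
```

Emit:
apply_moves:
  targets:
    - {"travel":[-25,3,0],"roll":0,"jaw":57}
    - {"travel":[-40,4,0],"roll":0,"jaw":57}
    - {"travel":[-40,4,0],"roll":0,"jaw":57}
    - {"travel":[-40,4,0],"roll":0,"jaw":57}
    - {"travel":[-40,4,0],"roll":0,"jaw":57}
    - {"travel":[-40,4,0],"roll":0,"jaw":57}
    - {"travel":[-40,4,0],"roll":0,"jaw":57}
    - {"travel":[-40,4,0],"roll":0,"jaw":57}
    - {"travel":[-40,4,0],"roll":0,"jaw":57}
    - {"travel":[-40,4,0],"roll":0,"jaw":57}

```text
clock: 19.95
tool_pos: [0.4855, 0.095, 0.3255]
orientation: [-179.9, 0.0, -90.0]
force: [1.1, -0.7, -0.0]
opening: 0.063
gripper_force: 30.0
```

Emit:
apply_moves:
  targets:
    - {"travel":[-40,4,0],"roll":0,"jaw":57}
    - {"travel":[-40,4,0],"roll":0,"jaw":57}
    - {"travel":[-40,4,0],"roll":0,"jaw":57}
    - {"travel":[-40,4,0],"roll":0,"jaw":57}
    - {"travel":[-25,3,0],"roll":0,"jaw":57}
    - {"travel":[0,0,40],"roll":0,"jaw":57}
    - {"travel":[0,0,40],"roll":0,"jaw":57}
    - {"travel":[0,0,40],"roll":0,"jaw":57}
    - {"travel":[0,0,0],"roll":0,"jaw":57}
    - {"travel":[0,0,0],"roll":0,"jaw":57}

```text
clock: 20.95
tool_pos: [0.4677, 0.2785, 0.2058]
orientation: [-180.0, -0.0, -90.0]
force: [0.4, 0.9, -0.2]
opening: 0.0628
gripper_force: 30.0
```

```bash
python3 - <<'E'
from h import *
o=ctrl.get_obs();w=ctrl.snapshot("wrist");im=ctrl.snapshot("scene");print(o['tool_pos'],o['orientation'],o['opening'])
b,m=blobs(w,(95,90,60),(125,255,255),100)
for c,s in b: print(c,s,onz("wrist",c,o['tool_pos'][2]-.015,o))
cv2.imwrite("pics/c7.png",np.hstack([cv2.resize(im[60:220,240:400],(400,400),interpolation=2),cv2.resize(w[130:370,193:433],(400,400))])[:,:,::-1])
E
```

```text
[0.46768512 0.2785169  0.20575401] [-1.79979218e+02 -4.71420966e-02 -8.99728211e+01] 0.0628247130362877
[313.5 208.4] [ 272  186   84   61 1792] [0.4685172  0.23549946 0.19075401]
[313.1 288.8] [ 256  257  115   56 5074] [0.46865649 0.26976621 0.19075401]
[313.  354.6] [275 349  78  15 825] [0.46868224 0.30089211 0.19075401]
```

View pics/c7.png

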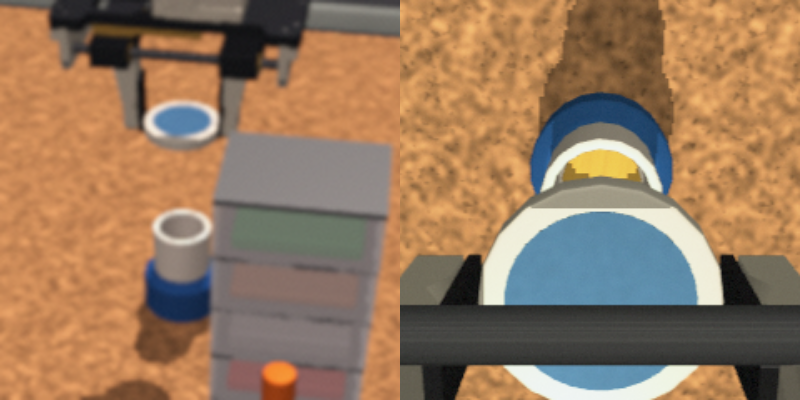

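The coaster is held level, centred on the pot to within 1 mm (wrist: (0.4685, 0.281) against the pot's (0.468, 0.281)). I'm lowering it.

Emit:
apply_moves:
  targets:
    - {"travel":[0,0,20],"roll":0,"jaw":57}
    - {"travel":[0,0,25],"roll":0,"jaw":57}
    - {"travel":[0,0,25],"roll":0,"jaw":57}
    - {"travel":[0,0,15],"roll":0,"jaw":57}
    - {"travel":[0,0,5],"roll":0,"jaw":57}
    - {"travel":[0,0,0],"roll":0,"jaw":57}
    - {"travel":[0,0,0],"roll":0,"jaw":57}

```text
clock: 21.75
tool_pos: [0.4682, 0.2794, 0.1163]
orientation: [-179.9, 0.1, -90.0]
force: [-0.2, -0.1, -0.5]
opening: 0.0629
gripper_force: 30.0
```

Emit:
apply_moves:
  targets:
    - {"travel":[0,0,1.5],"roll":0,"jaw":57}
    - {"travel":[0,0,1.5],"roll":0,"jaw":57}
    - {"travel":[0,0,0],"roll":0,"jaw":57}

```text
clock: 22.05
tool_pos: [0.4674, 0.2786, 0.1118]
orientation: [-180.0, 0.0, -90.0]
force: [-0.3, -0.2, -1.6]
opening: 0.0629
gripper_force: 30.0
```

Emit:
apply_moves:
  targets:
    - {"travel":[0,0,1],"roll":0,"jaw":57}
    - {"travel":[0,0,0],"roll":0,"jaw":57}

```text
clock: 22.25
tool_pos: [0.4673, 0.2785, 0.1105]
orientation: [180.0, -0.0, -90.0]
force: [-0.1, -0.4, -1.1]
opening: 0.0626
gripper_force: 30.0
```

Emit:
apply_moves:
  targets:
    - {"travel":[0,0,0.8],"roll":0,"jaw":57}
    - {"travel":[0,0,0],"roll":0,"jaw":57}

```text
clock: 22.45
tool_pos: [0.4673, 0.2785, 0.1097]
orientation: [180.0, -0.0, -90.0]
force: [0.0, -0.7, -0.7]
opening: 0.0631
gripper_force: 30.0
```

Emit:
apply_moves:
  targets:
    - {"travel":[0,0,0.7],"roll":0,"jaw":57}
    - {"travel":[0,0,0],"roll":0,"jaw":57}

```text
clock: 22.65
tool_pos: [0.4674, 0.2786, 0.1096]
orientation: [-180.0, 0.0, -90.0]
force: [-2.3, -0.6, 6.7]
opening: 0.0628
gripper_force: 30.0
```

Contact with the rim at 6.7 N. I release, rise, and check.

Emit:
apply_moves:
  targets:
    - {"travel":[0,0,-0.4],"roll":0,"jaw":57}
    - {"travel":[0,0,0],"roll":0,"jaw":70}
    - {"travel":[0,0,0],"roll":0,"jaw":87}
    - {"travel":[0,0,0],"roll":0,"jaw":87}
    - {"travel":[0,0,0],"roll":0,"jaw":87}
    - {"travel":[0,0,-10],"roll":0,"jaw":87}
    - {"travel":[0,0,-25],"roll":0,"jaw":87}
    - {"travel":[0,0,-40],"roll":0,"jaw":87}
    - {"travel":[0,0,-40],"roll":0,"jaw":87}
    - {"travel":[0,0,-40],"roll":0,"jaw":87}

```text
clock: 23.65
tool_pos: [0.4672, 0.2783, 0.267]
orientation: [-180.0, 0.0, -90.0]
force: [1.6, 0.4, 0.2]
opening: 0.0872
gripper_force: 0.0
```

Emit:
apply_moves:
  targets:
    - {"travel":[0,0,-30],"roll":0,"jaw":87}
    - {"travel":[0,0,0],"roll":0,"jaw":87}
    - {"travel":[0,0,0],"roll":0,"jaw":87}

```text
clock: 23.95
tool_pos: [0.4673, 0.2787, 0.2957]
orientation: [-179.9, 0.1, -90.0]
force: [-0.2, 0.4, 0.6]
opening: 0.0871
gripper_force: 0.0
```

```bash
python3 - <<'E'
from h import *
o=ctrl.get_obs();w=ctrl.snapshot("wrist");im=ctrl.snapshot("scene");t=ctrl.snapshot("top");print(o['tool_pos'],o['orientation'],o['force'])
for n,i,r in(("wrist",w,(250,120,380,290)),("scene",im,(290,120,330,158))):
    for c,s in blobs(i,(95,60,60),(125,160,255),60,r)[0]: print(n,c,s,onz(n,c,.095,o))
for c,s in blobs(t,(5,180,140),(16,255,255),20,(305,165,345,200))[0]: print("dab",c,s)
cv2.imwrite("pics/c8.png",np.hstack([cv2.resize(im[120:320,280:440],(400,500),interpolation=2),cv2.resize(w[120:370,213:413],(400,500))])[:,:,::-1])
E
```

```text
[0.46729236 0.27866963 0.29565136] [-1.79930981e+02  1.07598263e-01 -8.99974622e+01] [-0.20208545  0.38801313  0.60531892]
wrist [313.2 222.6] [ 287  196   54   54 2297] [0.46835734 0.27988487 0.095     ]
scene [312.2 146.8] [303 142  20  11 179] [0.46778909 0.27563352 0.095     ]
dab [323.8 178.4] [317 172  15  14 160]
```

View pics/c8.png

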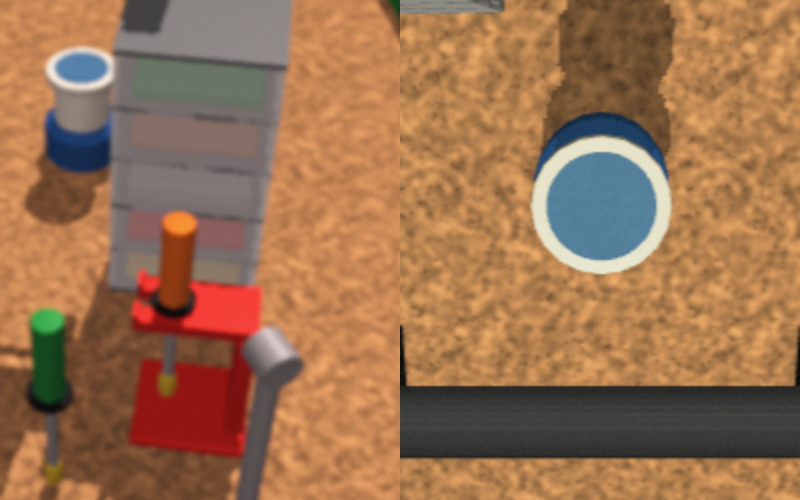

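The coaster lies flat and centred on the pot, at (0.468, 0.280) against the rim's (0.468, 0.281). The dabber still hangs upright in the fork, and the arm is clear, so I'm handing in.

```bash
python3 -c "
from plant import ctrl
print(ctrl.close_job())"
```

```text
the job is handed in; nothing more can be done
None
```

I pressed the pot's floor to its stop, hung the dabber back in the red stand's fork and laid the white coaster flat over the pot's mouth, then handed the job in at about 24 s of the 72 s; no verdict came back.

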